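Shift the tube mixer into third

ROBOT

A 6-joint arm with a two-finger parallel gripper is mounted at the origin on the work surface. World frame = base frame: x ahead of the robot, y to its left, z up, the work surface at z = 0. Lengths are in mm, angles in degrees, forces in N, time in s.
With the tool pointing down it reaches from about 300 to 875 mm from the base axis. Payload 4.2 kg.
Tool frame: the origin (TCP) lies midway between the tips of the shut fingers; the grasp point (between the pads) lies 19 mm behind it; z points along the fingers, x is the direction in which the jaws open and shut, and the axes are right-handed (so a half turn about z gives the same grasp; the last joint's range is limited). The gripper opens to 85 mm and grips with 20 to 120 N. Pads are 22 mm wide; open, the fingers measure 114 mm over their backs; the gripper's body (76 mm by 85 mm) begins 54 mm behind the grasp point. The pads swing forward as they close: fully open they stand 13 mm farther back than shut.
Start: joints at [65.661, 18.312, 89.639, -0, 72.044, -1.146], TCP at [226.46, 528.546, 197.838] pointing down, gripper open.
Joint ranges: [-177.97, 177.97], [-48.28, 115.42], [12.27, 149.76], [-77.06, 257.06], [2.81, 150.46], [-146.56, 146.56]. Speed limits (degrees/s): [147.25, 147.25, 180, 180, 180, 180].

INTERFACE

Orientations are given as a 3x3 rotation matrix whose columns are the frame's x, y, z axes.
In Python, from bench import robot gives the robot as it stands.
- The arm moves only by the tool play_rows, never from a script. Its arguments are lists of equal length, an entry for each row: "translation": the shift along the tool's x, y, z in m, a list of three; "spin": the turn about the tool's z in degrees; "fingers": the opening, from 0 (shut) to 1 (fully open). In form: {"translation": [[tx, ty, tz], ...], "spin": [spin, ...], "fingers": [fingers, ...]}. A call has 1 to 12 rows; each row shifts and turns the commanded pose from where the row before left it, along the tool's axes as they then stand; what a row does not reach is not made up. A row lasts 1/12 s, in which the tool goes at most 41.7 mm and 7.16 degrees, less where a joint would pass 70% of its speed; a pose out of reach is approached as far as the arm can. A call with a gripper value outside its range is refused whole. The fingers move at their own pace and stop on an object; the grip force is fixed at half the most. Time passes only in rows, so rows that do not move let the fingers close. It gives the time, the measured TCP pose, the force and the opening at its end, in the units of the state.
- robot.get_state(): the state, without advancing time (a new reading comes with each control period).
- robot.get_image(name): name is "scene" or "top"; returns (picture, depth): 400x640x3 uint8, blue, green, red; 400x640 float32, mm along the optical axis (not along the pixel's ray), 0 where there is no reading.
- robot.camera_model(name): a dict with "K" (3x3 intrinsics, pixels), "dist_coeffs" ([k1, k2, p1, p2, k3] as OpenCV has them; the pictures are not rectified), "extrinsics" (4x4, takes a point from camera to world coordinates). Camera axes: x right, y down, z forward; pixel columns grow to the right and rows downward; lengths in mm; the calibration is good to about 2 mm. A picture is of the moment at which its call begins. camera_model takes no time and is no camera call.
- robot.close_job(): hands the job in, once; it reports no verdict.
Trained networks look in the newest picture that a camera, given by its name, has taken for a name from the list of things; names that differ only in an ending like _2 or _b are one class to them, and where a whole thing is asked for, a point or a joint stands for the part that bears it (a point fixed in the world has none). Each returns a list of dicts, best first, with "p" (0 to 1); they miss things now and then, are a little off and sometimes report something else, mostly with a low value. They report only what shows in the picture. A call takes as long as a camera call.
- robot.boxes_of(camera, label): "box" ([left, top, right, bottom] as shares, 0 to 1, of the picture: columns of its width, rows of its height, round what is visible of it).
- robot.cut_out(camera, label): "pixels" (400x640 bool, what is visible of it) and "box" ([left, top, right, bottom] as shares, 0 to 1, of the picture: columns of its width, rows of its height, round what is visible of it).
- robot.mark_of(camera, label): "at" ([column, row] as shares, 0 to 1, of the picture: columns of its width, rows of its height: a listed point, or the origin of a listed thing).
The state is a dict: "clock": time; "joints": joint angles; "qvel": joint speeds; "effort": joint torques, N m; "tcp_pos": TCP position; "tcp_rot": TCP orientation; "wrist_force": force on the tool from outside, world axes, zero at the start; "torque": the same for the moment, N m; "finger_gap": opening from 0.0 (shut) to 1.0 (fully open).
Only numpy, scipy, OpenCV 4.12 (cv2) and the standard library are available. Lean on these libraries where they do the work, as an engineer would, in place of code of your own. Each camera call takes 0.05 s, during which the arm holds its last target. There are 200 camera calls.

TASK

The roller mixer's selector lever stands somewhere in the left-hand slot of its H-shaped gate: push its red knob through the gate into third - into line with the cross slot, across to the right, then forward, fully home in the slot with the three green dots - and leave it there. Only push it with the fingertips or the outside of the fingers: never take the knob or its stem between them, and leave everything else around it standing where it is.

Things in the scene. Friction and masses are not known exactly. Their poses are not given: they have to be found in the camera images.
- mixer: White bench-top tube roller mixer, fixed. Origin on the table, under the centre of the H-gate in its console. x points forward (away from the operator, to the black rollers), y to its left, z up. The console in front, 170 mm deep (x -85 to 85) and 400 mm wide, has a flat top 80 mm above the table; the rollers (x 90 to 245) are up to 110 mm high, the cheeks beside them 125 mm.
- gate (a point): Centre of the H-gate, 81 mm above the table; axes as mixer. Two slots 16 mm wide run along x, centred 20 mm left and right of this point, from x -35 to 35 mm, joined by a cross slot 20 mm wide (x -10 to 10). Slot 1 is left forward, 2 left rear, 3 right forward, 4 right rear; each is marked with its number of dots.
- slot3 (a point): Forward end of slot 3, level with the console's top: 35 mm forward and 20 mm right of the gate's centre. Three green dots on a pale green field lie just beyond it.
- knob (a point): Centre of the red ball knob, 44 mm in diameter, on the selector lever. The lever tilts about a pivot under the gate's centre, 6 mm above the table and 140 mm from the knob's centre. Upright, the knob's centre is 146 mm above the table (130 mm when fully tilted). The lever stays where it is left; moving it takes about 2 to 3 N at the knob; the gate's edges stop it.
- stem (a point): Point on the lever's steel stem (10 mm thick), 35 mm below the knob's centre.
- across (a joint): Sideways lean of the lever (rad): 0 in the middle, positive to the right (mixer's -y). In the left-hand slot it reads -0.317 to -0.24, in the right-hand slot 0.24 to 0.317. At the start the lever is in the left-hand slot.
- fore (a joint): Fore-and-aft lean of the lever (rad): 0 in the cross slot (it can cross only between about -0.07 and 0.07), positive forward (mixer's +x); 0.39 is the forward end of slots 1 and 3, -0.39 the rear end of 2 and 4. At the start it is anywhere between -0.36 and 0.36.
- jar_mid (a point): Bystander, to be left alone: specimen jar, 48 mm across and 55 mm tall, orange cap, standing on the left end of the mixer's console. The point is on its axis, 28 mm above its underside.
- reagent_mid (a point): Bystander, to be left alone: small amber bottle, 42 mm across and 75 mm tall, blue cap, standing on the right end of the mixer's console. The point is on its axis, 38 mm above its underside.
- rack_mid (a point): Bystander, to be left alone: blue tube rack, 60 x 150 mm and 90 mm tall with its capped tubes, on the table left of the mixer. The point is on its axis, 30 mm above its underside.
- mouse_mid (a point): Bystander, to be left alone: black computer mouse, 62 mm across and 34 mm tall, on the table right of the mixer. The point is on its axis, 17 mm above its underside.
- wash_mid (a point): Bystander, to be left alone: white bottle with a red cap, 64 mm across and 150 mm tall, on the table right of the mixer. The point is on its axis, 75 mm above its underside.
- pipette_mid (a point): Bystander, to be left alone: pipette lying on the table left of the mixer, about 235 mm long and 24 mm thick. The point is on its axis, 11 mm above its underside.

How it is judged (in metres and radians):
On the way:
1. the lever has been brought across to the right-hand side through the cross slot (value of joint across above 0.2 rad and value of joint fore below 0.2 rad), for 0.05 s.
At the end, for the whole second after the job is handed in: the lever is at rest in slot 3: leaning right by more than 0.2 rad and forward by more than 0.335 rad (end of the slot 0.39; within about 7 mm at the knob) (value of joint across above 0.2 rad and value of joint fore above 0.335 rad and velocity of joint across between -0.05 and 0.05 rad/s and velocity of joint fore between -0.05 and 0.05 rad/s); the robot touches nothing.
It fails at once if the knob or stem is taken between the fingers (distance between the grasp point and knob below 0.02 m or distance between the grasp point and stem below 0.009 m).
It fails at once if a bystander is moved by more than 15 mm, lifted or knocked over (distance of any of jar_mid, reagent_mid, rack_mid, mouse_mid, wash_mid, pipette_mid from where it was at the start of the episode above 0.015 m).
It also fails if it takes over 58 s, if anything falls off the work surface, if the arm or the gripper's body presses on something with over 40 N, if the wrist force passes 120 N, or if a joint passes its speed limit or range.

## Working session

There is one attempt and no reset: what is moved stays moved. The work goes in short steps, Python scripts to look and compute and a tool call to move; the robot and the scene stay as the last step left them, time stands still between calls to the robot, and variables do not carry over. Pictures are saved under pics/ and viewed, about 8 in all and at most 12, crops included, and the job is handed in when it is done.

Besides the shell and the picture viewer there is one more tool, called after "Emit:" in YAML: its name, and indented under it one key for each argument. play_rows: Moves the arm, as the interface text tells. Its arguments: {"type":"object","properties":{"translation":{"type":"array","items":{"type":"array","items":{"type":"number"}}},"spin":{"type":"array","items":{"type":"number"}},"fingers":{"type":"array","items":{"type":"number"}}},"required":["translation","spin","fingers"]}

```bash
mkdir -p pics; ls
cat > h.py <<'E'
import numpy as np, cv2
from bench import robot
def pt(cam,dep,u,v,d=None):
    m=robot.camera_model(cam); K=np.array(m["K"]); 
    p=cv2.undistortPoints(np.array([[[u,v]]],float),K,np.array(m["dist_coeffs"],float))[0,0]
    if d is None:
        w=dep[max(0,int(v)-1):int(v)+2,max(0,int(u)-1):int(u)+2]; d=np.median(w[w>0]) if (w>0).any() else np.nan
    return (np.array(m["extrinsics"])@np.array([p[0]*d,p[1]*d,d,1]))[:3]
def ray(cam,u,v,z):
    m=robot.camera_model(cam); c=np.array(m["extrinsics"])[:3,3]; q=pt(cam,None,u,v,1000.)
    return c+(q-c)*(z-c[2])/(q[2]-c[2])
E
python3 - <<'E'
from h import *
np.set_printoptions(precision=1,suppress=True)
s=robot.get_state(); print(s["clock"],s["tcp_pos"],np.array(s["tcp_rot"]),s["finger_gap"])
for c in ("scene","top"):
    im,d=robot.get_image(c); cv2.imwrite(f"pics/{c}0.png",im)
    for n in ("gate","slot3","knob","stem","mixer","jar_mid","reagent_mid","wash_mid"):
        for r in robot.mark_of(c,n)[:1]:
            u,v=r["at"][0]*640,r["at"][1]*400
            print(c,n,round(r["p"],2),round(u),round(v),pt(c,d,u,v), ray(c,u,v,81))
E
```

```text
pics
0.0 [226.2 528.  197. ] [[ 0.4  0.9 -0. ]
 [ 0.9 -0.4 -0. ]
 [-0.  -0.  -1. ]] 0.9965134017285375
scene gate 0.73 343 190 [558.2 150.6  65.2] [565.9 140.8  81. ]
scene slot3 0.66 344 205 [598.8 107.4  82.6] [598.1 108.3  81. ]
scene knob 0.63 359 173 [596.9 155.3 157.3] [558.9 209.1  81. ]
scene stem 0.8 354 185 [586.  155.1 106.2] [573.9 171.6  81. ]
scene mixer 0.79 341 212 [605.1  89.1  81.6] [604.8  89.5  81. ]
scene jar_mid 0.62 393 152 [601.3 280.2 136. ] [575.1 327.7  81. ]
scene reagent_mid 0.89 288 221 [561.7 -33.8 131.4] [535. -13.  81.]
scene wash_mid 0.93 241 279 [ 586.8 -190.2  115.7] [ 570.  -183.7   81. ]
top gate 0.81 304 179 [576.9 130.9  78. ] [576.6 130.7  81. ]
top knob 0.65 288 171 [591.5 168.5 161.1] [601.5 179.1  81. ]
top stem 0.57 294 172 [588.5 153.1 158.9] [598.  162.2  81. ]
top mixer 0.66 305 185 [559.6 129.3  63.8] [558.1 127.8  81. ]
top jar_mid 0.72 407 177 [ 573.3 -164.9  119.1] [ 577.3 -172.1   81. ]
top reagent_mid 0.66 360 185 [551.  -27.7 154.8] [557.3 -32.2  81. ]
top wash_mid 0.87 409 180 [ 565.  -169.3  124.4] [ 569.2 -177.7   81. ]
```

Run:
```python
import cv2
a=cv2.imread("pics/top0.png");b=cv2.imread("pics/scene0.png")
cv2.imwrite("pics/a.png",cv2.resize(a[90:290,180:440],(780,600),interpolation=3))
cv2.imwrite("pics/b.png",cv2.resize(b[80:330,200:500],(720,600),interpolation=3))
```

```text
(no output)
```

View pics/a.png

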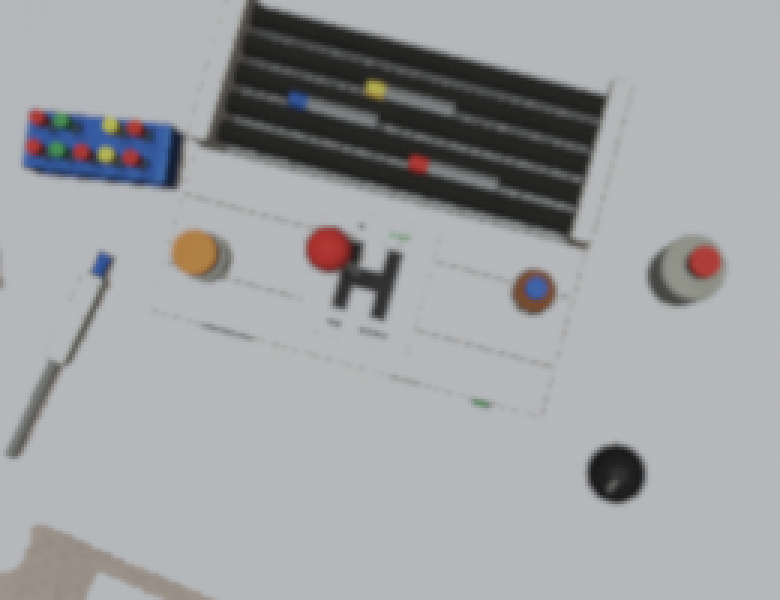

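View pics/b.png

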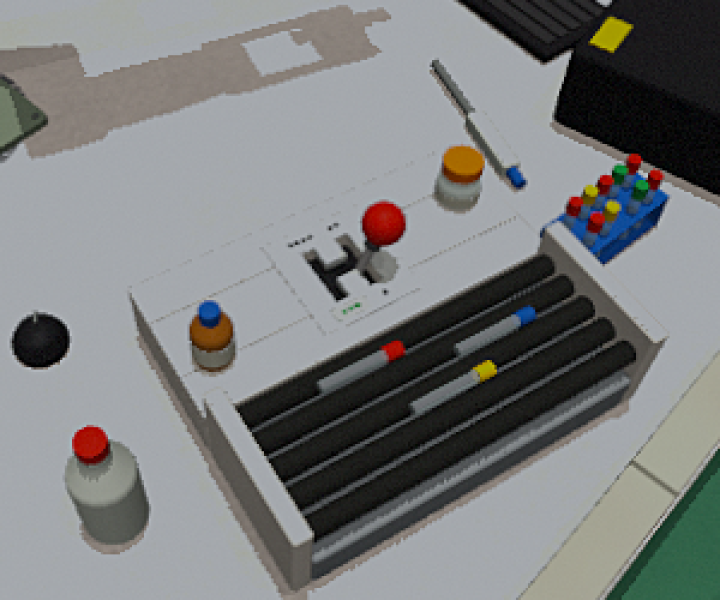

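View pics/top0.png

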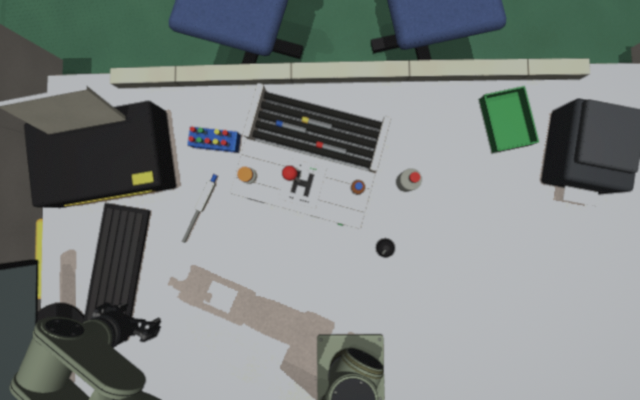

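The top view shows the knob at about (289,172), the gate's H at about (302,183), and the rack at (214,139). The lever leans left and forward, and the mixer is yawed about -14°. Next I'll fit the mixer pose and the knob position.

```bash
cat >> h.py <<'E'
def cloud(cam,dep):
    m=robot.camera_model(cam); vs,us=np.mgrid[0:400,0:640]
    p=cv2.undistortPoints(np.stack([us,vs],-1).reshape(-1,1,2).astype(float),np.array(m["K"]),np.array(m["dist_coeffs"],float)).reshape(400,640,2)
    E=np.array(m["extrinsics"]); c=np.dstack([p,np.ones((400,640))])*dep[...,None]
    return c@E[:3,:3].T+E[:3,3]
def red(im):
    b,g,r=[im[...,i].astype(int) for i in range(3)]; return (r>90)&(g<r*.4)&(b<r*.45)
def sphere(P):
    from scipy.optimize import least_squares
    f=lambda c:np.linalg.norm(P-c,axis=1)-22
    return least_squares(f,P.mean(0)-[0,0,15],loss="soft_l1").x
E
python3 - <<'E'
from h import *
np.set_printoptions(precision=1,suppress=True)
D={}
for c in ("top","scene"):
    im,d=robot.get_image(c); P=cloud(c,d); D[c]=(im,P)
    M=(P[...,2]>76)&(P[...,2]<86)&(d>0)&(abs(P[...,0]-575)<220)&(abs(P[...,1]-130)<240)
    n,l,st,ce=cv2.connectedComponentsWithStats(M.astype(np.uint8)); k=1+st[1:,4].argmax()
    Q=P[l==k][:,:2].astype(np.float32)
    print(c,len(Q),cv2.minAreaRect(Q),np.median(P[l==k][:,2]))
    R=red(im)&(abs(P[...,0]-590)<50)&(abs(P[...,1]-160)<50)&(d>0)&(P[...,2]>115)
    s=sphere(P[R]); print("knob",R.sum(),s,np.std(np.linalg.norm(P[R]-s,axis=1)))
for n in [(356,243),(341,308),(394,252),(378,317)]:
    print(ray("top",180+n[0]/3,90+n[1]/3,81))
s=robot.get_state();R=np.array(s["tcp_rot"]);print("toolx yaw",np.degrees(np.arctan2(R[1,0],R[0,0])))
E
```

```text
top 6424 ((570.9854736328125, 135.13037109375), (400.12908935546875, 179.6797637939453), 73.85197448730469) 79.63319347427091
knob 139 [590.  166.7 140.1] 1.4372351817378248
scene 7715 ((569.088623046875, 136.35169982910156), (402.98602294921875, 182.63294982910156), 75.21682739257812) 81.46957824375806
knob 223 [588.  166.9 142.1] 1.2321864301229817
[600.8 146.9  81. ]
[536.8 162.   81. ]
[591.3 109.5  81. ]
[527.5 125.7  81. ]
toolx yaw 66.8053901528505
```

Emit:
play_rows:
  translation:
    - [0, 0, 0]
    - [0, 0, 0]
    - [-0.0116, 0.0224, 0]
    - [-0.0116, 0.0224, 0]
    - [-0.0116, 0.0224, 0]
    - [-0.0116, 0.0224, 0]
    - [-0.0116, 0.0224, 0]
    - [-0.0116, 0.0224, 0]
    - [-0.0116, 0.0224, 0]
    - [-0.0116, 0.0224, 0]
    - [-0.0116, 0.0224, 0]
    - [-0.0116, 0.0224, 0]
  spin: [-4.1, -4.1, 0, 0, 0, 0, 0, 0, 0, 0, 0, 0]
  fingers: [0, 0, 0, 0, 0, 0, 0, 0, 0, 0, 0, 0]

```text
clock: 2.0
tcp_pos: [413.7, 357.6, 198.0]
tcp_rot: [[0.259, 0.966, 0.0], [0.966, -0.259, 0.0], [0.0, 0.0, -1.0]]
wrist_force: [0.6, 1.0, 0.3]
finger_gap: 0.006
```

Emit:
play_rows:
  translation:
    - [-0.0116, 0.0224, 0]
    - [-0.0116, 0.0224, 0]
    - [-0.0116, 0.0224, 0]
    - [-0.0116, 0.0224, 0]
    - [-0.0116, 0.0224, 0]
    - [-0.0116, 0.0224, 0]
    - [-0.0116, 0.0224, 0]
    - [-0.0116, 0.0224, 0]
    - [-0.0116, 0.0224, 0]
    - [-0.0116, 0.0224, 0]
    - [-0.0116, 0.0224, 0]
    - [-0.0116, 0.0224, 0]
  spin: [0, 0, 0, 0, 0, 0, 0, 0, 0, 0, 0, 0]
  fingers: [0, 0, 0, 0, 0, 0, 0, 0, 0, 0, 0, 0]

```text
clock: 3.0
tcp_pos: [637.3, 153.6, 197.8]
tcp_rot: [[0.259, 0.966, 0.0], [0.966, -0.259, 0.0], [0.0, -0.0, -1.0]]
wrist_force: [0.5, -0.2, -0.2]
finger_gap: -0.002
```

```bash
cat >> h.py <<'E'
G=np.array([565,136.5,0]); a=np.radians(-15); MX=np.array([np.cos(a),np.sin(a),0]); MY=np.array([-np.sin(a),np.cos(a),0])
mix=lambda p:np.array([(p-G)@MX,(p-G)@MY,p[2]])
def status(cams=("top","scene")):
    s=robot.get_state(); R=np.array(s["tcp_rot"]); p=np.array(s["tcp_pos"])
    print("t",round(s["clock"],2),"tcp mixer",mix(p),"yaw",np.degrees(np.arctan2(R[1,0],R[0,0])),"F",np.array(s["wrist_force"]),"gap",round(s["finger_gap"],2))
    for c in cams:
        im,d=robot.get_image(c); cv2.imwrite(f"pics/{c}.png",im); P=cloud(c,d)
        M=red(im)&(abs(P[...,0]-575)<75)&(abs(P[...,1]-137)<80)&(d>0)&(P[...,2]>122)
        if M.sum()>25:
            k=mix(sphere(P[M])); print(c,"knob",M.sum(),k,"fore",np.arctan2(k[0],k[2]-6),"across",-np.arcsin(k[1]/140))
        else: print(c,"knob hidden",M.sum())
np.set_printoptions(precision=2,suppress=True)
E
python3 -c "
from h import *
status()
im=cv2.imread('pics/scene.png'); cv2.imwrite('pics/c.png',cv2.resize(im[60:310,200:500],(720,600),interpolation=3))"
```

```text
t 3.0 tcp mixer [ 65.42  35.22 197.79] yaw 75.00025009439412 F [ 0.51 -0.2  -0.17] gap -0.0
top knob 129 [ 16.49  34.88 139.87] fore 0.122559091882155 across -0.25181118624597504
scene knob 217 [ 14.51  35.49 142.01] fore 0.10632038130834892 across -0.2563153685168948
```

View pics/c.png

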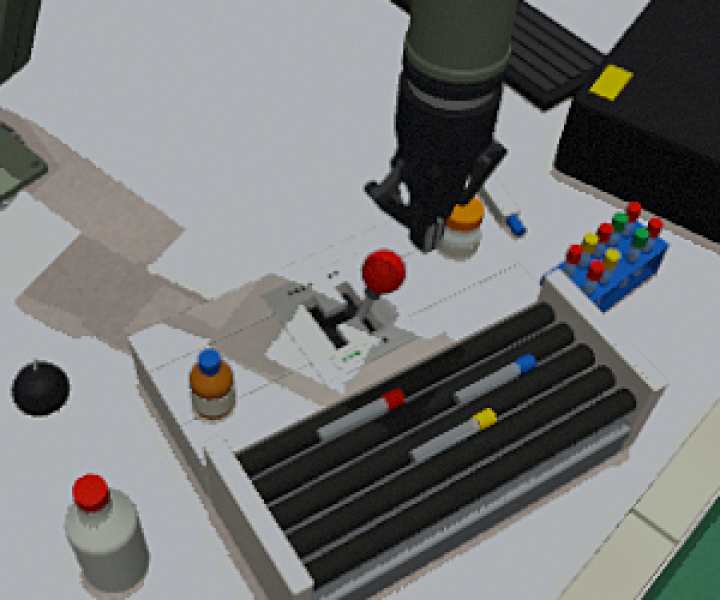

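The picture shows the knob at about (360,173) in full-frame pixels. The shut fingers sit above and beyond it at about (377,162), ahead of the knob as planned. I'll descend and push back.

Emit:
play_rows:
  translation:
    - [0, 0, 0.018]
    - [0, 0, 0.018]
    - [0, 0, 0.018]
    - [0, 0, 0.018]
    - [0, 0, 0]
    - [0, -0.004, 0]
    - [0, -0.004, 0]
    - [0, -0.004, 0]
    - [0, -0.004, 0]
    - [0, -0.004, 0]
    - [0, -0.004, 0]
    - [0, -0.004, 0]
  spin: [0, 0, 0, 0, 0, 0, 0, 0, 0, 0, 0, 0]
  fingers: [0, 0, 0, 0, 0, 0, 0, 0, 0, 0, 0, 0]

```text
clock: 4.1
tcp_pos: [609.1, 162.0, 126.3]
tcp_rot: [[0.259, 0.966, 0.001], [0.966, -0.259, 0.0], [0.0, 0.001, -1.0]]
wrist_force: [-0.6, 0.3, 0.1]
finger_gap: -0.001
```

```bash
python3 -c "
from h import *
status()"
```

```text
t 4.1 tcp mixer [ 35.97  36.03 126.27] yaw 75.01171735513546 F [-0.61  0.34  0.13] gap -0.0
top knob 69 [ 16.97  35.16 140.41] fore 0.12559085604772824 across -0.25383204952487254
scene knob 128 [ 14.69  36.35 142.88] fore 0.10689824724705312 across -0.26268236941575995
```

```bash
python3 -c "
from h import *
a=cv2.imread('pics/scene.png')[120:220,310:430]; b=cv2.imread('pics/top.png')[130:230,240:360]
cv2.imwrite('pics/d.png',np.hstack([cv2.resize(x,(390,390),interpolation=3) for x in (a,b)]))
s=robot.get_state(); p=np.array(s['tcp_pos'])
for c in ('scene','top'):
    m=robot.camera_model(c);E=np.linalg.inv(m['extrinsics'])
    print(c,cv2.projectPoints(np.array([p,p+[0,0,19.]]),cv2.Rodrigues(E[:3,:3])[0],E[:3,3],np.array(m['K']),np.array(m['dist_coeffs'],float))[0].reshape(-1,2))
"
```

```text
scene [[363.71 182.95]
 [364.46 177.7 ]]
top [[291.68 166.32]
 [290.85 165.4 ]]
```

View pics/d.png

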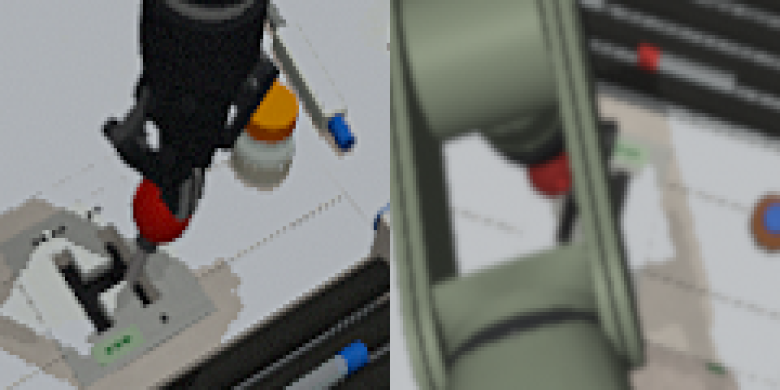

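```bash
python3 -c "
from h import *
s=robot.get_state(); print(s['joints'],s['tcp_pos'])
for c in ('scene','top'):
    im,d=robot.get_image(c); P=cloud(c,d); Q=(P-G)@np.array([MX,MY,[0,0,1]]).T
    print(c,'cam',mix(np.array(robot.camera_model(c)['extrinsics'])[:3,3]))
    M=(im.max(2)<75)&(abs(Q[...,0]-40)<40)&(abs(Q[...,1]-36)<35)&(Q[...,2]>105)&(Q[...,2]<200)&(d>0)
    q=Q[M]; vu=np.argwhere(M); o=q[:,2].argsort()[:24]; print(np.c_[vu[o],q[o]])
"
```

```text
[ 13.85  26.05  88.17   0.01  65.77 -61.18] [608.8  162.01 126.13]
scene cam [ 477.17 -349.51  837.22]
[[184.   355.    18.51  24.53 111.31]
 [184.   354.    17.72  22.16 111.98]
 [184.   356.    20.82  25.66 113.04]
 [183.   357.    19.78  29.18 113.44]
 [183.   355.    18.09  24.52 114.62]
 [183.   353.    16.64  19.7  116.15]
 [183.   356.    20.55  25.52 116.58]
 [182.   352.    13.28  19.08 116.73]
 [183.   354.    18.61  21.11 117.34]
 [181.   352.    11.53  20.16 117.93]
 [182.   353.    15.33  20.43 118.03]
 [182.   356.    19.    26.45 118.08]
 [182.   355.    17.9   24.34 118.26]
 [182.   354.    17.4   21.75 119.37]
 [181.   353.    14.16  21.05 120.12]
 [182.   357.    22.43  26.63 121.57]
 [181.   354.    16.67  22.01 122.14]
 [182.   358.    27.07  25.77 126.99]
 [181.   355.    23.92  19.11 131.54]
 [180.   353.    19.42  16.53 132.1 ]
 [181.   362.    35.07  30.56 136.  ]
 [179.   353.    19.6   16.07 136.2 ]
 [180.   364.    35.27  35.96 136.44]
 [180.   354.    23.72  16.01 136.91]]
top cam [ -71.02 -125.24 1180.66]
[]
```

```bash
python3 -c "
from h import *
im,d=robot.get_image('scene'); P=cloud('scene',d); Q=(P-G)@np.array([MX,MY,[0,0,1]]).T
for v in range(158,184,2):
    print(v,' '.join('%d:%d,%d,%d%s'%(u,*Q[v,u],'R' if red(im)[v,u] else '') for u in range(356,378,2)))
cv2.imwrite('pics/e.png',cv2.resize(im[150:195,335:395],(800,600),interpolation=cv2.INTER_NEAREST))
"
```

```text
158 356:26,12,216 358:30,15,217 360:30,20,215 362:30,26,211 364:44,19,228 366:51,18,235 368:51,23,233 370:51,29,229 372:46,39,219 374:46,45,216 376:41,55,205
160 356:48,-4,239 358:34,12,217 360:35,16,216 362:35,22,212 364:45,19,222 366:51,19,229 368:44,30,216 370:42,38,210 372:46,40,212 374:46,45,209 376:-37,130,82
162 356:45,-1,229 358:47,2,228 360:43,10,220 362:41,17,214 364:44,20,215 366:46,24,215 368:47,29,212 370:44,37,206 372:48,39,207 374:48,45,205 376:-32,126,81
164 356:48,-3,226 358:47,3,221 360:47,8,218 362:47,13,216 364:44,21,208 366:46,25,208 368:48,29,207 370:477,-349,837 372:42,46,192 374:-30,119,80 376:-26,122,82
166 356:47,-1,218 358:46,4,213 360:49,7,215 362:37,22,195 364:41,25,196 366:48,24,204 368:43,34,193 370:45,38,193 372:41,47,183 374:-23,114,82 376:-19,117,84
168 356:13,26,162R 358:16,29,163R 360:32,21,184 362:39,21,191 364:41,25,190 366:44,28,191 368:45,33,190 370:45,39,186 372:42,47,178 374:-20,112,79 376:-16,115,81
170 356:16,24,159R 358:20,26,162R 360:31,23,175 362:39,22,184 364:43,25,185 366:44,29,184 368:45,34,182 370:45,40,178 372:-16,103,80 374:-13,106
[... 240 characters left out ...]
71 364:42,26,170 366:45,30,171 368:46,35,168 370:46,40,166 372:-6,96,78 374:0,95,86 376:1,101,84
176 356:26,18,152R 358:27,23,150R 360:30,26,152R 362:35,28,155R 364:39,30,158R 366:44,31,162 368:-4,82,81 370:-1,85,82 372:0,90,82 374:1,96,79 376:5,98,82
178 356:26,18,145R 358:29,21,146R 360:33,25,148R 362:34,29,147R 364:36,33,146R 366:35,41,140 368:0,78,81 370:3,81,82 372:5,87,81 374:7,91,80 376:9,96,79
180 356:27,18,139 358:31,21,141R 360:33,25,141R 362:35,29,140 364:36,34,138 366:3,70,81 368:4,75,80 370:7,79,80 372:10,83,80 374:13,87,80 376:14,93,78
182 356:20,25,120 358:29,24,130 360:1,53,82 362:4,57,83 364:5,63,80 366:9,66,82 368:10,71,80 370:13,74,82 372:14,81,78 374:18,84,80 376:22,87,82
```

View pics/e.png

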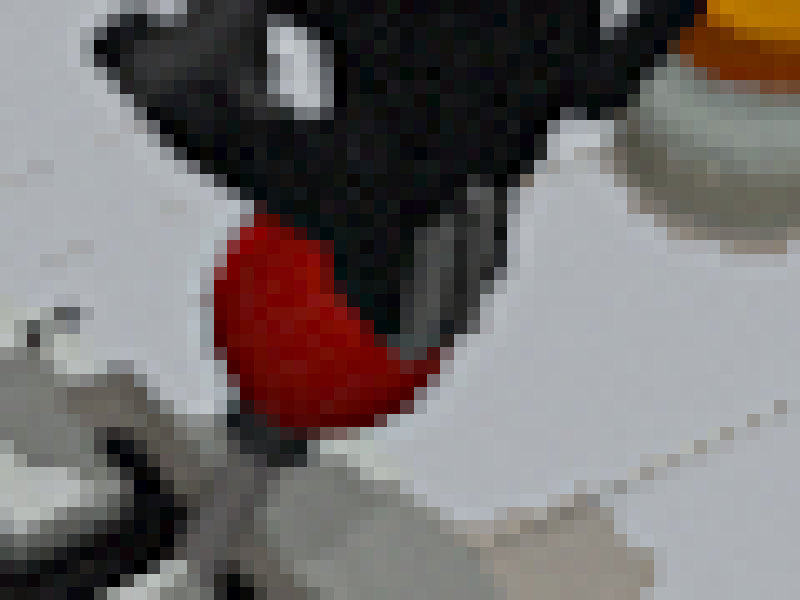

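```bash
python3 -c "
from h import *
m=robot.camera_model('scene');E=np.linalg.inv(m['extrinsics'])
f=lambda X:cv2.projectPoints(np.array(X,float),cv2.Rodrigues(E[:3,:3])[0],E[:3,3],np.array(m['K']),np.array(m['dist_coeffs'],float))[0].reshape(-1,2)
print(f([[637.3,153.6,z] for z in (198,215,232)]))
k=G+MX*15.5+MY*35.5; print('knob',f([[k[0],k[1],141]]))
print('tip front z126,162',f([list((G+MX*x+MY*36)[:2])+[z] for x,z in ((36,126),(47,126),(47,162),(36,162))]))
"
```

```text
[[374.4  171.13]
 [375.29 165.84]
 [376.21 160.37]]
knob [[359.11 173.17]]
tip front z126,162 [[363.79 183.07]
 [366.53 186.25]
 [368.06 176.18]
 [365.22 172.96]]
```

Camera and contact evidence agree with each other. The visible fingertips end at full-frame pixel (366,177), z≈160. That is about 34 mm above the reported TCP, and there was no contact force. I'll back off, go lower and check again.

Emit:
play_rows:
  translation:
    - [0, 0.012, 0]
    - [0, 0.012, 0]
    - [0, 0, 0.005]
    - [0, 0, 0.005]
    - [0, 0, 0.005]
    - [0, 0, 0.005]
    - [0, 0, 0.005]
    - [0, 0, 0]
    - [0, 0, 0]
  spin: [0, 0, 0, 0, 0, 0, 0, 0, 0]
  fingers: [0, 0, 0, 0, 0, 0, 0, 0, 0]

```text
clock: 5.1
tcp_pos: [632.1, 155.6, 100.4]
tcp_rot: [[0.259, 0.966, -0.001], [0.966, -0.259, -0.0], [-0.0, -0.001, -1.0]]
wrist_force: [-0.5, -0.0, -0.1]
finger_gap: -0.0
```

```bash
python3 -c "
from h import *
status()
im=cv2.imread('pics/scene.png')
cv2.imwrite('pics/f.png',cv2.resize(im[140:215,320:420],(800,600),interpolation=cv2.INTER_NEAREST))
im,d=robot.get_image('scene'); P=cloud('scene',d); Q=(P-G)@np.array([MX,MY,[0,0,1]]).T
for v in range(170,200,2):
    print(v,' '.join('%d:%d,%d,%d%s'%(u,*Q[v,u],'R' if red(im)[v,u] else '') for u in range(362,382,2)))
"
```

```text
t 5.1 tcp mixer [ 59.85  35.86 100.36] yaw 75.01884139403951 F [-0.5  -0.05 -0.14] gap -0.0
top knob 131 [ 16.29  35.65 139.84] fore 0.12112833325840833 across -0.25747537911498636
scene knob hidden 22
170 362:24,35,160R 364:48,20,193R 366:66,10,216 368:68,14,217 370:69,18,215 372:75,18,221 374:75,23,218 376:75,29,214 378:70,40,203 380:75,40,208
172 362:27,33,157R 364:47,22,184R 366:51,23,188 368:63,19,202 370:66,21,204 372:76,19,215 374:76,24,212 376:74,31,206 378:71,40,197 380:70,47,192
174 362:55,10,193 364:57,14,192 366:57,19,190 368:58,24,187 370:69,20,201 372:75,20,207 374:77,24,206 376:68,38,190 378:70,42,189 380:70,48,186
176 362:71,-2,211 364:61,11,192 366:64,14,193 368:64,20,189 370:70,20,196 372:74,21,199 374:71,30,190 376:70,37,184 378:70,43,182 380:71,48,180
178 362:69,0,201 364:71,3,200 366:72,8,198 368:66,19,186 370:71,20,190 372:70,26,185 374:71,31,183 376:69,39,176 378:71,43,176 380:16,103,81
180 362:70,0,196 364:70,4,192 366:71,10,189 368:66,20,178 370:70,22,181 372:73,24,183 374:69,34,172 376:69,40,169 378:19,95,82 380:20,100,80
182 362:477,-349,837 364:69,6,183 36
[... 494 characters left out ...]
,80 378:38,81,80 380:42,84,83
190 362:23,44,81 364:27,47,83 366:28,52,81 368:30,57,79 370:66,30,136 372:36,64,81 374:38,69,80 376:42,72,82 378:43,78,79 380:44,83,78
192 362:29,40,81 364:29,46,78 366:34,48,82 368:36,52,81 370:39,56,82 372:44,58,85 374:44,65,81 376:46,69,81 378:50,72,84 380:51,77,81
194 362:34,36,82 364:37,39,83 366:38,45,80 368:42,48,82 370:43,54,80 372:47,57,82 374:48,62,80 376:51,66,81 378:53,70,80 380:56,74,81
196 362:39,32,82 364:42,36,83 366:44,40,83 368:45,46,79 370:50,48,83 372:51,54,81 374:53,58,80 376:56,62,81 378:57,67,78 380:61,70,81
198 362:44,29,81 364:45,34,80 366:49,37,82 368:52,41,84 370:55,45,84 372:55,51,80 374:58,54,81 376:62,57,83 378:62,64,78 380:66,66,82
```

View pics/f.png

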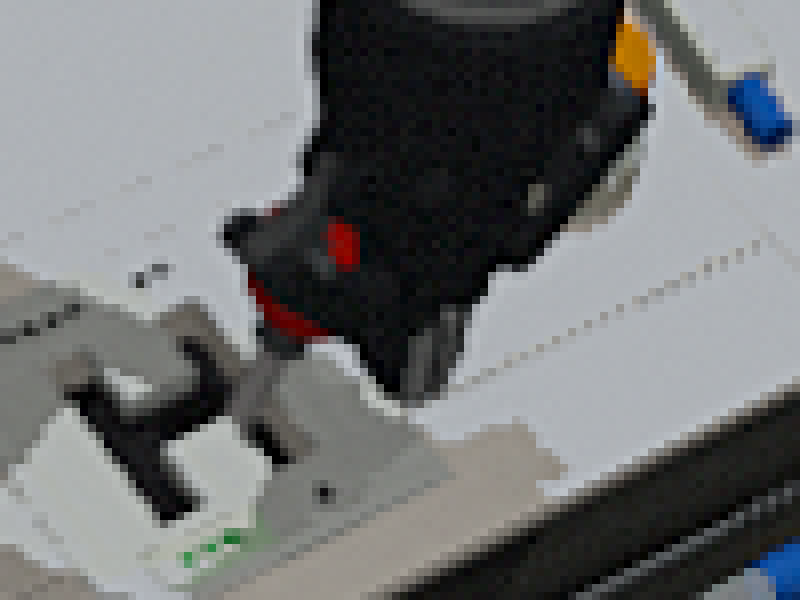

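The fingertip is at z≈136 with a reported TCP z of 100, so the offset of about 34 mm is constant. The finger's near face is at x≈49, ahead of the knob. I'll lower a little and push back.

Emit:
play_rows:
  translation:
    - [0, 0, 0.006]
    - [0, -0.003, 0]
    - [0, -0.003, 0]
    - [0, -0.003, 0]
    - [0, -0.003, 0]
    - [0, -0.003, 0]
    - [0, -0.003, 0]
    - [0, -0.003, 0]
    - [0, -0.003, 0]
    - [0, -0.003, 0]
    - [0, 0, 0]
    - [0, 0, 0]
  spin: [0, 0, 0, 0, 0, 0, 0, 0, 0, 0, 0, 0]
  fingers: [0, 0, 0, 0, 0, 0, 0, 0, 0, 0, 0, 0]

```text
clock: 6.25
tcp_pos: [606.1, 162.7, 94.8]
tcp_rot: [[0.259, 0.966, -0.001], [0.966, -0.259, 0.0], [-0.0, -0.001, -1.0]]
wrist_force: [1.2, -0.2, 1.0]
finger_gap: -0.002
```

```bash
python3 -c "
from h import *
status()"
```

```text
t 6.25 tcp mixer [32.9  35.9  94.76] yaw 75.01641286523483 F [ 1.21 -0.15  1.03] gap -0.0
top knob 104 [  1.19  36.33 140.79] fore 0.008807629110556076 across -0.2625211764397848
scene knob hidden 16
```

Emit:
play_rows:
  translation:
    - [0, 0.011, 0]
    - [0, 0.011, 0]
    - [0.0125, 0, 0]
    - [0.0125, 0, 0]
    - [0.0125, 0, 0]
    - [0.0125, 0, 0]
    - [0, -0.011, 0]
    - [0, -0.011, 0]
    - [0, -0.011, 0]
    - [0, -0.011, 0]
    - [0, -0.01, 0]
    - [0, 0, 0]
  spin: [0, 0, 0, 0, 0, 0, 0, 0, 0, 0, 0, 0]
  fingers: [0, 0, 0, 0, 0, 0, 0, 0, 0, 0, 0, 0]

```text
clock: 7.35
tcp_pos: [585.8, 219.4, 95.2]
tcp_rot: [[0.258, 0.966, -0.002], [0.966, -0.258, -0.0], [-0.001, -0.002, -1.0]]
wrist_force: [0.1, -0.1, 0.6]
finger_gap: 0.001
```

```bash
python3 -c "
from h import *
status()"
```

```text
t 7.35 tcp mixer [-1.33 85.44 95.2 ] yaw 75.05477562873283 F [ 0.08 -0.07  0.59] gap 0.0
top knob 77 [  0.93  37.56 141.93] fore 0.006826797313572379 across -0.2716041803555666
scene knob 217 [ -0.91  35.9  142.39] fore -0.006671842771629785 across -0.25934138707002663
```

Emit:
play_rows:
  translation:
    - [-0.0045, 0, 0]
    - [-0.0045, 0, 0]
    - [-0.0045, 0, 0]
    - [-0.0045, 0, 0]
    - [-0.0045, 0, 0]
    - [-0.0045, 0, 0]
    - [-0.0045, 0, 0]
    - [-0.0045, 0, 0]
    - [-0.0045, 0, 0]
    - [-0.0045, 0, 0]
    - [-0.0045, 0, 0]
    - [0, 0, 0]
  spin: [0, 0, 0, 0, 0, 0, 0, 0, 0, 0, 0, 0]
  fingers: [0, 0, 0, 0, 0, 0, 0, 0, 0, 0, 0, 0]

```text
clock: 8.45
tcp_pos: [575.0, 170.0, 94.5]
tcp_rot: [[0.259, 0.966, -0.001], [0.966, -0.259, -0.001], [-0.001, -0.001, -1.0]]
wrist_force: [-0.0, -0.4, 0.3]
finger_gap: 0.0
```

```bash
python3 -c "
from h import *
status()"
```

```text
t 8.45 tcp mixer [ 1.01 34.98 94.53] yaw 74.9842838827097 F [-0.01 -0.39  0.28] gap 0.0
top knob hidden 0
scene knob 221 [ -0.98   0.29 146.73] fore -0.006941400245492355 across -0.00210259115784598
```

Emit:
play_rows:
  translation:
    - [-0.004, 0, 0]
    - [-0.004, 0, 0]
    - [-0.004, 0, 0]
    - [-0.004, 0, 0]
    - [-0.004, 0, 0]
    - [-0.004, 0, 0]
    - [-0.004, 0, 0]
    - [-0.004, 0, 0]
    - [-0.004, 0, 0]
    - [-0.003, 0, 0]
    - [0, 0, 0]
    - [0, 0, 0]
  spin: [0, 0, 0, 0, 0, 0, 0, 0, 0, 0, 0, 0]
  fingers: [0, 0, 0, 0, 0, 0, 0, 0, 0, 0, 0, 0]

```text
clock: 9.55
tcp_pos: [565.5, 133.0, 94.7]
tcp_rot: [[0.259, 0.966, -0.0], [0.966, -0.259, -0.001], [-0.001, -0.0, -1.0]]
wrist_force: [0.8, -0.6, -0.6]
finger_gap: 0.002
```

```bash
python3 -c "
from h import *
status()"
```

```text
t 9.55 tcp mixer [ 1.43 -3.25 94.71] yaw 75.00698611965507 F [ 0.79 -0.59 -0.58] gap 0.0
top knob hidden 0
scene knob 231 [ -1.41 -37.73 141.28] fore -0.010392435720563658 across 0.2728893118853239
```

Emit:
play_rows:
  translation:
    - [0.0075, 0, 0]
    - [0.0075, 0, 0]
    - [0, -0.011, 0]
    - [0, -0.011, 0]
    - [0, -0.011, 0]
    - [0, -0.011, 0]
    - [0, -0.011, 0]
    - [-0.0125, 0, 0.001]
    - [-0.0125, 0, 0.001]
    - [-0.0125, 0, 0.001]
    - [-0.0125, 0, 0.001]
    - [0, 0, 0]
  spin: [0, 0, 0, 0, 0, 0, 0, 0, 0, 0, 0, 0]
  fingers: [0, 0, 0, 0, 0, 0, 0, 0, 0, 0, 0, 0]

```text
clock: 10.65
tcp_pos: [502.5, 111.3, 90.5]
tcp_rot: [[0.261, 0.965, -0.001], [0.965, -0.261, -0.001], [-0.001, -0.001, -1.0]]
wrist_force: [0.3, -0.3, -0.3]
finger_gap: -0.0
```

```bash
python3 -c "
from h import *
status()"
```

```text
t 10.65 tcp mixer [-53.86 -40.52  90.53] yaw 74.85526783786251 F [ 0.3  -0.3  -0.34] gap -0.0
top knob hidden 0
scene knob 233 [ -1.33 -37.59 141.6 ] fore -0.009783058036579964 across 0.271842797203942
```

Emit:
play_rows:
  translation:
    - [0, 0.005, 0]
    - [0, 0.005, 0]
    - [0, 0.005, 0]
    - [0, 0.005, 0]
    - [0, 0.005, 0]
    - [0, 0.005, 0.001]
    - [0, 0.005, 0.001]
    - [0, 0.005, 0.001]
    - [0, 0.005, 0.001]
    - [0, 0.005, 0.001]
    - [0, 0.005, 0]
    - [0, 0, 0]
  spin: [0, 0, 0, 0, 0, 0, 0, 0, 0, 0, 0, 0]
  fingers: [0, 0, 0, 0, 0, 0, 0, 0, 0, 0, 0, 0]

```text
clock: 11.75
tcp_pos: [557.5, 99.6, 85.4]
tcp_rot: [[0.259, 0.966, 0.0], [0.966, -0.259, 0.0], [0.0, 0.0, -1.0]]
wrist_force: [-1.2, 0.7, -2.1]
finger_gap: -0.001
```

```bash
python3 -c "
from h import *
status()"
```

```text
t 11.75 tcp mixer [  2.32 -37.57  85.39] yaw 74.9854681943513 F [-1.21  0.68 -2.09] gap -0.0
top knob hidden 0
scene knob 251 [ 34.39 -37.37 137.28] fore 0.2561946314186368 across 0.2701976094333158
```

Emit:
play_rows:
  translation:
    - [0, 0.002, 0]
    - [0, 0.002, 0]
    - [0, 0.002, 0]
    - [0, 0.002, 0]
    - [0, 0.002, 0]
    - [0, 0.002, 0]
    - [0, 0.002, 0]
    - [0, 0.002, 0]
    - [0, 0, 0]
    - [0, 0, 0]
  spin: [0, 0, 0, 0, 0, 0, 0, 0, 0, 0]
  fingers: [0, 0, 0, 0, 0, 0, 0, 0, 0, 0]

```text
clock: 12.68
tcp_pos: [572.4, 95.6, 85.9]
tcp_rot: [[0.259, 0.966, 0.001], [0.966, -0.259, -0.0], [0.0, 0.001, -1.0]]
wrist_force: [-0.6, -0.0, -0.7]
finger_gap: 0.003
```

```bash
python3 -c "
from h import *
status()"
```

```text
t 12.68 tcp mixer [ 17.78 -37.61  85.91] yaw 75.00261264120384 F [-0.6  -0.   -0.71] gap 0.0
top knob hidden 0
scene knob 259 [ 49.58 -35.75 132.89] fore 0.3724903168486827 across 0.2582257442170969
```

Fore is about 0.37. I'll push on in 1 mm steps until the stop shows in the force.

Emit:
play_rows:
  translation:
    - [0, 0.001, 0]
    - [0, 0.001, 0]
    - [0, 0.001, 0]
    - [0, 0, 0]
  spin: [0, 0, 0, 0]
  fingers: [0, 0, 0, 0]

```text
clock: 13.12
tcp_pos: [575.0, 94.9, 85.8]
tcp_rot: [[0.259, 0.966, -0.0], [0.966, -0.259, 0.0], [0.0, -0.0, -1.0]]
wrist_force: [-1.3, 0.2, -0.9]
finger_gap: -0.001
```

```bash
python3 -c "
from h import *
status(['scene'])"
```

```text
t 13.12 tcp mixer [ 20.45 -37.55  85.76] yaw 75.00319910743883 F [-1.31  0.23 -0.92] gap -0.0
scene knob 261 [ 51.98 -35.82 131.7 ] fore 0.39215071970882864 across 0.25870778776830927
```

Emit:
play_rows:
  translation:
    - [0, 0.001, 0]
    - [0, 0.001, 0]
    - [0, 0.001, 0]
  spin: [0, 0, 0]
  fingers: [0, 0, 0]

```text
clock: 13.42
tcp_pos: [577.2, 94.3, 85.6]
tcp_rot: [[0.259, 0.966, -0.002], [0.966, -0.259, 0.0], [-0.0, -0.002, -1.0]]
wrist_force: [-3.6, 0.4, -1.4]
finger_gap: 0.002
```

```bash
python3 -c "
from h import *
status(['scene'])"
```

```text
t 13.42 tcp mixer [ 22.75 -37.61  85.59] yaw 74.99699978514779 F [-3.64  0.41 -1.42] gap 0.0
scene knob 256 [ 53.42 -35.75 131.07] fore 0.4037003648112842 across 0.25819068368789844
```

Emit:
play_rows:
  translation:
    - [0, 0.001, 0]
    - [0, 0.001, 0]
    - [0, 0, 0]
  spin: [0, 0, 0]
  fingers: [0, 0, 0]

```text
clock: 13.72
tcp_pos: [578.1, 94.1, 85.3]
tcp_rot: [[0.259, 0.966, -0.004], [0.966, -0.259, 0.001], [-0.0, -0.004, -1.0]]
wrist_force: [-5.6, 3.6, -0.3]
finger_gap: 0.001
```

```bash
python3 -c "
from h import *
status(['scene'])"
```

```text
t 13.72 tcp mixer [ 23.62 -37.58  85.34] yaw 74.98826492465196 F [-5.6   3.61 -0.32] gap 0.0
scene knob 257 [ 53.44 -35.53 131.27] fore 0.4032408835254887 across 0.2565825849737881
```

The knob no longer moves and the force has risen to 6.7 N, so the lever is at the stop. I'll retreat straight back, then up and away to the robot's side.

Emit:
play_rows:
  translation:
    - [0, -0.008, 0]
    - [0, -0.012, 0]
    - [0, -0.02, 0]
    - [0, -0.02, 0]
    - [0, -0.01, -0.02]
    - [0, 0, -0.025]
    - [0, 0, -0.025]
    - [0, 0, -0.025]
    - [0, -0.02, -0.015]
    - [0, -0.02, 0]
    - [0, -0.02, 0]
    - [0, 0, 0]
  spin: [0, 0, 0, 0, 0, 0, 0, 0, 0, 0, 0, 0]
  fingers: [0, 0, 0, 0, 0, 0, 0, 0, 0, 0, 0, 0]

```text
clock: 14.77
tcp_pos: [452.4, 127.6, 197.1]
tcp_rot: [[0.258, 0.966, 0.003], [0.966, -0.258, 0.001], [0.001, 0.002, -1.0]]
wrist_force: [0.9, 0.1, 0.0]
finger_gap: 0.003
```

```bash
python3 -c "
from h import *
status()
im=cv2.imread('pics/scene.png'); cv2.imwrite('pics/g.png',cv2.resize(im[60:310,200:500],(720,600),interpolation=3))"
```

```text
t 14.77 tcp mixer [-106.49  -37.77  197.05] yaw 75.07650107347109 F [0.91 0.08 0.05] gap 0.0
top knob 128 [ 54.43 -37.39 129.27] fore 0.4158148207509518 across 0.27033866029378056
scene knob 253 [ 53.4  -35.58 131.33] fore 0.40274350678855375 across 0.25693190003302385
```

View pics/g.png

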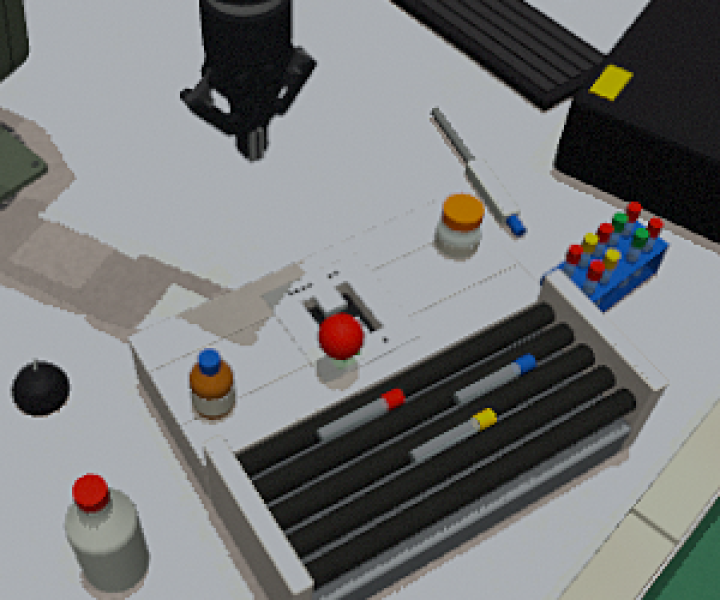

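The knob, at full-frame pixel (342,200), stands over the three-dot field. The bystanders stand where they were and the arm is clear, so I'm handing in.

```bash
python3 -c "
from h import *
print(robot.close_job())"
```

```text
the job is handed in; nothing more can be done
None
```

The lever is fully home in slot 3, and I've handed the job in. I used only the outside of the shut fingers: back into line with the cross slot, across to the right, then forward until it stopped.

**Final position:** with the arm clear, the scene and top cameras put the lean at 0.40 and 0.42 rad forward, and 0.26 and 0.27 rad right. That matches the end of the slot (0.39 rad) to within my calibration error. The knob stopped moving while the push force rose to about 6.7 N.

**Clearance:** the wrist force was back to about 1 N or less after the arm withdrew, and the last picture shows the arm clear of everything. The bystanders look unmoved in that picture; I did not measure their positions again.

**A check that disagreed:** the visible fingertips sat about 34 mm higher than the reported tool position. My first pass therefore ran beside the top of the knob without moving it. On that pass the grasp point worked out from the reported position came to about 21 mm from the knob's centre, close to the 20 mm limit. I then worked from the tip height seen in the images.

The job took about 15 s of the 58 s allowed, and handing in reported no verdict.

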